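# Tighten the cream separator's bowl nut with the pin spanner

### The arm

A 6-joint arm with a two-finger parallel gripper is mounted at the origin on the work surface. World frame = base frame: x ahead of the robot, y to its left, z up, the work surface at z = 0. Lengths are in m, angles in rad, forces in N, time in s.
With the tool pointing down it reaches from about 0.225 to 0.725 m from the base axis. Payload 3.1 kg.
Tool frame: the origin (TCP) lies at the very end of the fingers, on their centre line; the grasp point (between the pads) lies 19 mm behind it; z points along the fingers, y is the line along which they close (so a half turn about z gives the same grasp; the last joint's range is limited). The gripper opens to 85 mm and grips with 20 to 120 N. Pads are 22 mm wide; open, the fingers measure 114 mm over their backs; the gripper's body (76 mm by 85 mm) begins 54 mm behind the grasp point. The pads swing forward as they close: fully open they stand 13 mm farther back than shut.
Start: joints at [1.214, 0.048, 0.099, 1.622, 0, 1.443], TCP at [0.119, 0.511, 0.231] pointing down, gripper open.
Joint ranges: [-2.91, 2.91], [-0.99, 1.94], [-1.21, 1.42], [-2.12, 2.29], [-1.49, 1.47], [-3.14, 3.14]. Speed limits (rad/s): [2.79, 2.79, 3.14, 3.14, 3.14, 3.14].

### API

Orientations are given as a unit quaternion [x, y, z, w].
In Python, from workcell import manip gives the robot as it stands.
- The arm moves only by the tool send_rows, never from a script. Its argument "series" is a list that holds one entry, the list of rows, each a list of 4 numbers: the shift along the tool's x, y, z in m, then the turn about the tool's z in rad. In form: [[[dx, dy, dz, twist], ...]]. A call has 1 to 10 rows; each row is the pose to reach, as a shift and turn from the pose commanded when the call began, along the tool's axes at that moment; what a row does not reach only later rows make up. A row lasts 1/12 s, in which the tool goes at most 41.7 mm and 7.16 degrees, less where a joint would pass 70% of its speed; a pose out of reach is approached as far as the arm can. A call with a gripper value outside its range is refused whole. "hand" is the opening, from 0 (shut) to 1 (fully open), set as the call begins (left out, the last holds). The fingers move at their own pace and stop on an object; the grip force is fixed at half the most. Time passes only in rows, so rows that repeat a pose let the fingers close. It gives the time, the measured TCP pose, the force, the opening and the grip force at its end, in the units of the state.
- manip.get_obs(): the state, without advancing time (a new reading comes with each control period).
- manip.snapshot(name): name is "scene" or "top" or "wrist"; returns (picture, depth): 384x512x3 uint8, red, green, blue; 384x512 float32, m along the optical axis (not along the pixel's ray), 0 where there is no reading.
- manip.calibration(name): a dict with "fx", "fy", "cx", "cy" (pixels), "R" (3x3) and "t" (3): a world point X has camera coordinates R X + t; the wrist camera has in their place "mount" (4x4, takes a point from camera to tool coordinates, whose origin is the TCP and whose axes are the flange's). Camera axes: x right, y down, z forward; pixel columns grow to the right and rows downward; lengths in m; the calibration is good to about 2 mm. A picture is of the moment at which its call begins: read the wrist's pose just before it. calibration takes no time and is no camera call.
- manip.job_done(): hands the job in; it is judged then, once.
The state is a dict: "t": time; "q": joint angles; "qd": joint speeds; "effort": joint torques, N m; "ee_pos": TCP position; "tool_rot": TCP orientation; "wrist_force": force on the tool from outside, world axes, zero at the start; "moment": the same for the moment, N m; "grip_width": finger opening in m; "grasp_force": force on a finger pad.
Only numpy, scipy, OpenCV 4.12 (cv2) and the standard library are available. Lean on these libraries where they do the work, as an engineer would, in place of code of your own. Each camera call takes 0.05 s, during which the arm holds its last target. There are 200 camera calls.

### The job

Take the blue-handled pin spanner from its rack, set both of its prongs fully into two opposite holes of the brass nut on the separator bowl, and turn the nut clockwise with it until the nut is home against its stop. Work gently: do not jam the spanner down on the nut or force it past the stop. Then put the spanner back in its rack as you found it, upright with the prongs in the slot, let go, and leave the other things on the table where they are.

Things in the scene. Friction and masses are not known exactly. Their poses are not given: they have to be found in the camera images.
- spanner: Pin spanner, about 300 g, loose: steel bar 78 (x) x 22 x 8 mm high; two 7 mm round prongs point down at x = +27 and -27 mm, 11 mm below the bar; on its middle an upright blue grip blade, 46 mm along x, 16 mm thick along y, 8 to 52 mm above the origin, to pinch from above. Origin: centre of the bar's underside, z up. Starts upright in the rack, x along the rack's x. A half turn is alike.
- rack: White plastic block, fixed, 104 (its x) x 56 x 24 mm high, a slot 72 mm long (x), 14 mm wide and 18 mm deep in the middle of its top. Origin: centre of its underside. The spanner's bar rests on the top face, prongs hanging in the slot, so that the spanner's origin lies 24 mm above this origin.
- stand: Round blue block, fixed, 132 mm diameter, 30 mm high, clamping the steel separator bowl (104 mm diameter) on its upright axis. Origin: centre of its underside. The bowl was clamped with its own heading anywhere up to 0.42 rad to either side of the stand's x axis: that heading is not measured and must be seen or felt. It does not turn under the nut.
- nut_top (a point): Centre of the nut's flat top, 118 mm above the table; turns with the stand, not the nut. The nut: brass ring, 80 mm outside, 16 mm high, six round holes of 10 mm, 13 mm deep, evenly on a 54 mm circle. With prongs fully in, the spanner's bar lies on this face; with prongs on the face between holes it stands 11 mm higher, and prongs caught on a hole's rim somewhat less.
- nut (a joint): Turn of the nut on the bowl, rad, growing clockwise seen from above: 0 = loose stop, 0.6 = home, a firm stop. A red dash on the nut, midway between two holes, points v clockwise of the bowl's heading at value v; a dash on the bowl's rim shows it at home. Turning takes about 0.3 N m; prongs pressed with under 8 N slide over it without turning it. It stays where left.
- moulds_a: Tall stack of white perforated cheese moulds, 84 mm diameter, about 160 mm high, loose; bystander.
- moulds_b: Shorter stack of white cheese moulds, 84 mm diameter, about 125 mm high, loose; bystander.
- discs: Cone of separator discs, 76 mm diameter, 42 mm high, loose; bystander.
- float_cup: Open steel cup, 68 mm diameter, 60 mm high, loose; bystander.
- seal: Black rubber sealing ring, 68 mm diameter, 7 mm thick, loose; bystander.
- ladle: Steel ladle spoon about 240 mm long lying on the table, loose; bystander.

How it is judged:
By the outcome, as a careful person would: the job done as asked, in the order asked, and still so for the second after the job is handed in, with the robot touching nothing.
It also fails if it takes over 72 s, if anything falls off the work surface, if the arm or the gripper's body presses on something with over 40 N, if the wrist force passes 120 N, or if a joint passes its speed limit or range.

## Working session

There is one attempt and no reset: what is moved stays moved. The work goes in short steps, Python scripts to look and compute and a tool call to move; the robot and the scene stay as the last step left them, time stands still between calls to the robot, and variables do not carry over. Pictures are saved under pics/ and viewed, at most 10 in all, crops included, and the job is handed in when it is done.

Besides the shell and the picture viewer there is one more tool, called after "Request:" by a JSON object that holds its "op" and its "data", one argument or row to a line. send_rows: Moves the arm, as the interface text tells. Its arguments: {"type":"object","properties":{"series":{"type":"array"},"hand":{"type":"number"}},"required":["series"]}

```bash
mkdir -p pics
cat > h.py <<'E'
import numpy as np, cv2
from workcell import manip
from scipy.spatial.transform import Rotation as Ro
def cam(name):
    c=manip.calibration(name)
    if name=="wrist":
        o=manip.get_obs(); T=np.eye(4);T[:3,:3]=Ro.from_quat(o["tool_rot"]).as_matrix();T[:3,3]=o["ee_pos"]
        M=T@np.array(c["mount"])
    else:
        M=np.eye(4);R=np.array(c["R"]);M[:3,:3]=R.T;M[:3,3]=-R.T@np.array(c["t"])
    return c,M
def take(name,f):
    c,M=cam(name); p,d=manip.snapshot(name)
    np.savez(f"pics/{f}.npz",p=p,d=d,M=M,k=[c["fx"],c["fy"],c["cx"],c["cy"]])
    cv2.imwrite(f"pics/{f}.png",p[:,:,::-1]); return p,d
def load(f): return np.load(f"pics/{f}.npz")
def cloud(f):
    z=load(f);d=z["d"];fx,fy,cx,cy=z["k"];v,u=np.mgrid[:384,:512]
    P=np.stack([(u-cx)/fx*d,(v-cy)/fy*d,d],-1); W=P@z["M"][:3,:3].T+z["M"][:3,3]; W[d==0]=np.nan
    return z["p"],W
def atz(f,u,v,h):
    z=load(f);fx,fy,cx,cy=z["k"];r=z["M"][:3,:3]@np.array([(u-cx)/fx,(v-cy)/fy,1]);o=z["M"][:3,3]
    return o+r*(h-o[2])/r[2]
def crop(f,u0,u1,v0,v1,s,g):
    cv2.imwrite(f"pics/{g}.png",cv2.resize(load(f)["p"][v0:v1,u0:u1,::-1],None,fx=s,fy=s,interpolation=cv2.INTER_CUBIC))
def pose():
    o=manip.get_obs();R=Ro.from_quat(o["tool_rot"]).as_matrix()
    print("t",round(o["t"],2),"pos",np.round(o["ee_pos"],4),"x",np.round(R[:,0],3),"y",np.round(R[:,1],3),"F",np.round(o["wrist_force"],1),"M",np.round(o["moment"],2),"w",round(o["grip_width"],4),"q",np.round(o["q"],2));return o,R
E
python3 - <<'E'
from h import *
pose();take("top","top0");take("scene","sc0")
a=cv2.imread("pics/top0.png")
cv2.imwrite("pics/top0b.png",cv2.resize(a,(800,600)))
p,W=cloud("top0")
print(manip.calibration("top"))
E
```

```text
t 0.0 pos [0.1188 0.5107 0.2301] x [-0.974  0.227  0.   ] y [ 0.227  0.974 -0.002] F [-0.4  0.7  0.1] M [-0.04 -0.01 -0.02] w 0.0855 q [1.21 0.05 0.1  1.62 0.   1.44]
{'fx': 447.4289527740242, 'fy': 447.4289527740242, 'cx': 255.68622412626334, 'cy': 189.62798929306484, 'R': array([[-2.09797748e-03, -9.99997217e-01, -1.07884852e-03],
       [-9.82041173e-01,  2.26383474e-03, -1.88653148e-01],
       [ 1.88655065e-01,  6.63683614e-04, -9.82043189e-01]]), 't': array([-0.08455723,  0.57817593,  1.14143314])}
```

View pics/top0b.png

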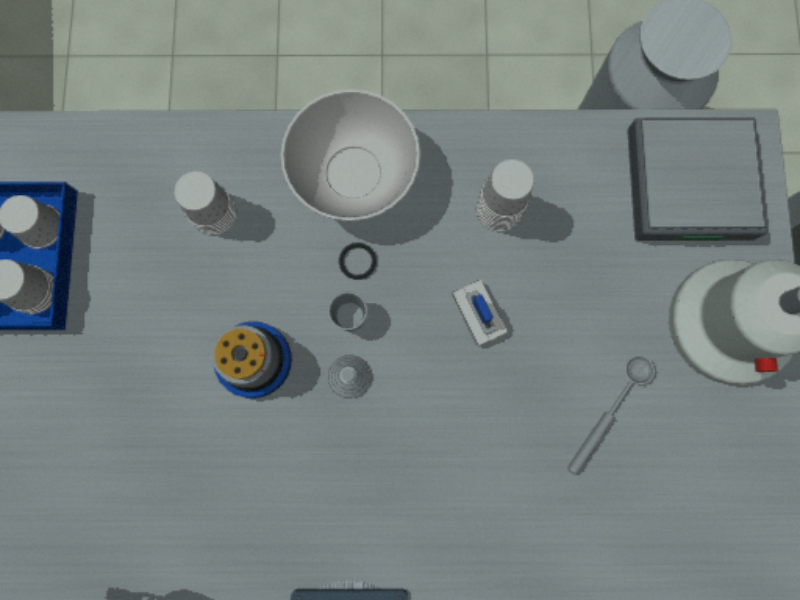

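The top view shows the nut at about (240,354) in the enlarged picture, and the spanner's blue grip at (483,310). The arm is out of view, and nothing tall stands next to the nut or rack.

Run:
```python
from h import *
p,W=cloud("top0"); hsv=cv2.cvtColor(p,cv2.COLOR_RGB2HSV)
s=0.64
def reg(m,name):
    q=W[m]; q=q[~np.isnan(q[:,0])]; z=np.percentile(q[:,2],80); t=q[abs(q[:,2]-z)<.006]
    (c,sz,a)=cv2.minAreaRect((t[:,:2]*1000).astype(np.float32)); print(name,len(q),"z",z.round(4),"mean",t.mean(0).round(4),"rect",np.round(c,1),np.round(sz,1),round(a,1))
def box(u0,u1,v0,v1):
    m=np.zeros(p.shape[:2],bool);m[int(v0*s):int(v1*s),int(u0*s):int(u1*s)]=1;return m
H,S,V=hsv[...,0],hsv[...,1],hsv[...,2]
reg(box(440,520,270,350)&(H>100)&(H<130)&(S>120),"grip")
reg(box(440,520,270,350)&(S<60)&(V>150)&(W[...,2]>.015),"rack")
reg(box(205,300,320,400)&(H>8)&(H<30)&(S>120),"nut")
m=box(205,300,320,400)&((H<4)|(H>174))&(S>150)
print("red",W[m].round(3), np.argwhere(m)[:, ::-1])
for n,u,v,h in [("nut",240,354,.118),("discs",350,377,.02),("cup",348,312,.06),("ma",198,188,.16),("mb",512,178,.125),("tapx",483,310,.07)]: print(n,atz("top0",u*s,v*s,h).round(3))
```

```text
grip 120 z 0.0772 mean [ 0.5546 -0.2251  0.0758] rect [ 554.9 -225. ] [43.5 14.6] 23.5
rack 366 z 0.0262 mean [ 0.5572 -0.2161  0.0243] rect [ 556.8 -224.6] [102.4  54.6] 25.8
nut 678 z 0.1195 mean [0.4749 0.1701 0.118 ] rect [474.5 170. ] [78.1 75.4] 88.5
red [] []
nut [0.473 0.169 0.118]
discs [ 0.443 -0.     0.02 ]
cup [0.55  0.002 0.06 ]
ma [0.736 0.237 0.16 ]
mb [ 0.764 -0.273  0.125]
tapx [ 0.551 -0.226  0.07 ]
```

```bash
cat >> h.py <<'E'
def goto(x,y,z,yaw=None):
    o,R=pose(); d=R.T@(np.array([x,y,z])-o["ee_pos"]); cur=np.degrees(np.arctan2(R[1,0],R[0,0]))
    tw=0 if yaw is None else -(np.radians((yaw-cur+180)%360-180))
    print("yaw",cur.round(2),"shift",d.round(4),"twist",round(tw,4),"rows",round(np.linalg.norm(d)/.0417,1),round(abs(tw)/.125,1))
E
python3 - <<'E'
from h import *
c=manip.calibration("wrist");print(np.round(c["mount"],3),c["fx"],c["cx"],c["cy"])
goto(.42,.17,.30)
goto(.42,.17,.30,204.5)
E
```

```text
[[-0.001 -0.949 -0.316  0.08 ]
 [ 1.    -0.001 -0.001 -0.   ]
 [ 0.001 -0.316  0.949 -0.142]
 [ 0.     0.     0.     1.   ]] 309.934592171235 251.5715479192855 192.16644776932006
t 0.1 pos [0.1189 0.5108 0.2302] x [-0.974  0.227  0.   ] y [ 0.227  0.974 -0.002] F [-0.6  0.6  0.3] M [-0.02  0.03  0.02] w 0.0851 q [ 1.21  0.05  0.1   1.62 -0.    1.44]
yaw 166.89 shift [-0.3705 -0.2637 -0.0693] twist 0 rows 11.0 0.0
t 0.1 pos [0.1189 0.5108 0.2302] x [-0.974  0.227  0.   ] y [ 0.227  0.974 -0.002] F [-0.6  0.6  0.3] M [-0.02  0.03  0.02] w 0.0851 q [ 1.21  0.05  0.1   1.62 -0.    1.44]
yaw 166.89 shift [-0.3705 -0.2637 -0.0693] twist -0.6565 rows 11.0 5.3
```

Request:
{"op": "send_rows", "data": {
  "series": [
    [[-0.035, -0.021, 0, -0.065], [-0.07, -0.042, 0, -0.13], [-0.105, -0.063, 0, -0.2], [-0.14, -0.084, 0, -0.26], [-0.175, -0.105, 0, -0.33], [-0.21, -0.126, 0, -0.39], [-0.245, -0.147, 0, -0.46], [-0.28, -0.168, 0, -0.52], [-0.315, -0.189, 0, -0.59], [-0.35, -0.21, 0, -0.656]]
  ]
}}

```text
t: 0.93
ee_pos: [0.4131, 0.2256, 0.2309]
tool_rot: [-0.214, 0.977, 0.0, -0.0]
wrist_force: [1.4, 1.1, -0.3]
grip_width: 0.0852
grasp_force: 0.0
```

Run:
```python
from h import *
goto(.4745,.17,.23,204.5)
```

```text
t 0.93 pos [0.4131 0.2256 0.2309] x [-0.909 -0.417  0.001] y [-0.417  0.909  0.   ] F [ 1.4  1.1 -0.3] M [ 0.06 -0.05 -0.02] w 0.0852 q [ 0.36 -0.09 -0.04  1.62  0.   -0.07]
yaw -155.34 shift [-0.0326 -0.0761  0.0008] twist 0.0029 rows 2.0 0.0
```

Request:
{"op": "send_rows", "data": {
  "series": [
    [[-0.015, -0.036, 0, 0], [-0.0326, -0.0761, 0, 0.003], [-0.0326, -0.0761, 0, 0.003], [-0.0326, -0.0761, 0, 0.003]]
  ]
}}

```text
t: 1.27
ee_pos: [0.4744, 0.1698, 0.2301]
tool_rot: [-0.208, 0.978, 0.0, -0.001]
wrist_force: [-0.8, 0.3, -0.6]
grip_width: 0.0859
grasp_force: 0.0
```

Run:
```python
from h import *
pose();take("wrist","w1")
crop("w1",100,400,80,305,2.6,"w1c")
```

```text
t 1.27 pos [0.4744 0.1698 0.2301] x [-0.913 -0.407  0.002] y [-0.407  0.913  0.001] F [-0.8  0.3 -0.6] M [-0.    0.03  0.01] w 0.0859 q [ 0.21 -0.    0.04  1.62  0.   -0.21]
```

View pics/w1c.png

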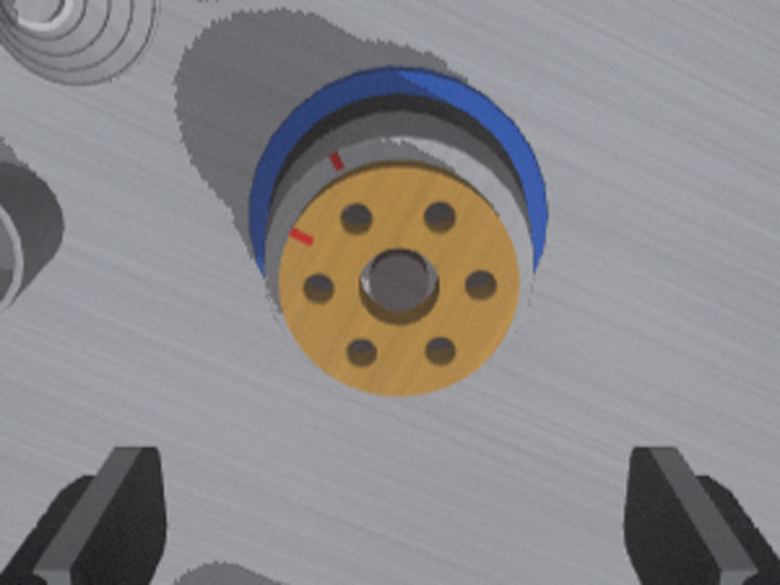

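Hole centres in the crop are (356,218), (440,217), (481,285), (440,351), (362,352) and (319,289). The nut dash is at (301,237) and the home dash on the bowl rim is at (337,162).

Run:
```python
from h import *
hs=[(356,218),(440,217),(481,285),(440,351),(362,352),(319,289)]
P=np.array([atz("w1",100+u/2.6,80+v/2.6,.118)[:2] for u,v in hs])
c=P.mean(0);D=P-c;print("centre",c.round(4),"r",np.linalg.norm(D,axis=1).round(4))
a=np.degrees(np.arctan2(D[:,1],D[:,0]));print(a.round(1), (a%60).round(1))
for n,u,v,h in [("nutdash",301,237,.118),("home",337,162,.102),("home",337,162,.106)]:
    q=atz("w1",100+u/2.6,80+v/2.6,h)[:2]-c;print(n,np.linalg.norm(q).round(4),np.degrees(np.arctan2(q[1],q[0])).round(1))
p,W=cloud("w1");H=cv2.cvtColor(p,cv2.COLOR_RGB2HSV);m=(H[...,0]>8)&(H[...,0]<30)&(H[...,1]>120);q=W[m];q=q[(q[:,2]>.112)]
print("nut z",np.nanmedian(q[:,2]),cv2.minEnclosingCircle((q[:,:2]*1000).astype(np.float32)))
goto(.555,-.2248,.23,204.5)
```

```text
centre [0.4763 0.1711] r [0.0272 0.0269 0.0269 0.0268 0.0267 0.0268]
[-124.7  175.2  115.1   54.9   -4.6  -64.2] [55.3 55.2 55.1 54.9 55.4 55.8]
nutdash 0.0363 -93.8
home 0.044 -127.5
home 0.0444 -128.3
nut z 0.11713899208005873 ((476.4991455078125, 170.53538513183594), 39.85596466064453)
t 1.32 pos [0.4733 0.171  0.2304] x [-0.912 -0.41   0.002] y [-0.41   0.912  0.001] F [-1.1  0.3  0.7] M [ 0.02 -0.02  0.01] w 0.0857 q [ 0.21 -0.01  0.04  1.62  0.   -0.21]
yaw -155.82 shift [ 8.760e-02 -3.945e-01  2.000e-04] twist -0.0056 rows 9.7 0.0
```

Request:
{"op": "send_rows", "data": {
  "series": [
    [[0.0087, -0.0394, 0, 0], [0.0175, -0.0788, 0, 0], [0.0263, -0.1183, 0, 0], [0.035, -0.1578, 0, 0], [0.0438, -0.1972, 0, 0], [0.0526, -0.2367, 0.01, 0], [0.0613, -0.276, 0.02, 0], [0.07, -0.3155, 0.03, 0], [0.0788, -0.355, 0.04, 0], [0.0876, -0.3945, 0.05, 0]]
  ]
}}

```text
t: 2.15
ee_pos: [0.5563, -0.2234, 0.1812]
tool_rot: [-0.212, 0.977, 0.0, 0.0]
wrist_force: [0.6, -0.3, 1.1]
grip_width: 0.0857
grasp_force: 0.0
```

Request:
{"op": "send_rows", "data": {
  "series": [
    [[0, 0, 0, 0], [0, 0, 0, 0], [0, 0, 0, 0]]
  ]
}}

```text
t: 2.4
ee_pos: [0.5559, -0.222, 0.1812]
tool_rot: [-0.211, 0.977, 0.001, -0.0]
wrist_force: [-0.2, 0.4, 0.4]
grip_width: 0.0856
grasp_force: 0.0
```

Run:
```python
from h import *
pose();take("wrist","w2")
crop("w2",100,400,80,305,2.6,"w2c")
p,W=cloud("w2");H=cv2.cvtColor(p,cv2.COLOR_RGB2HSV)
m=(H[...,0]>100)&(H[...,0]<130)&(H[...,1]>120)
q=W[m];q=q[q[:,2]>.065];print(cv2.minAreaRect((q[:,:2]*1000).astype(np.float32)),np.nanmedian(q[:,2]),len(q))
m=(H[...,1]<60)&(W[...,2]>.019)&(W[...,2]<.03)&(abs(W[...,0]-.555)<.09)&(abs(W[...,1]+.225)<.09)
q=W[m];print(cv2.minAreaRect((q[:,:2]*1000).astype(np.float32)),np.nanmedian(q[:,2]),len(q))
```

```text
t 2.4 pos [ 0.5559 -0.222   0.1812] x [-0.911 -0.413  0.   ] y [-0.413  0.911  0.002] F [-0.2  0.4  0.4] M [ 0.02 -0.03 -0.01] w 0.0856 q [-0.49  0.24  0.21  1.54  0.   -0.92]
((556.609619140625, -227.02511596679688), (43.61367416381836, 107.45905303955078), 37.818031311035156) 0.07482783767870309 850
((558.6630859375, -225.55560302734375), (104.444580078125, 56.09089279174805), 25.20494270324707) 0.023160067291206815 3946
```

View pics/w2c.png

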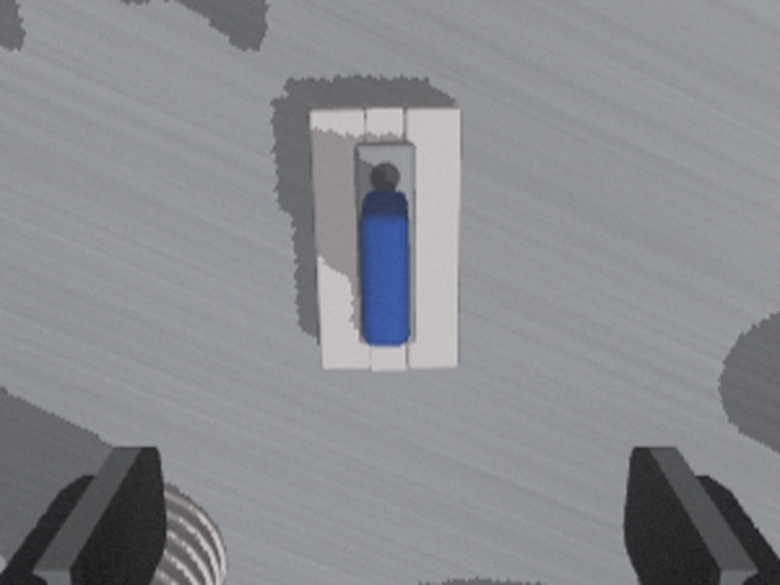

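The blade's top spans (363..408, 217) to (366..409, 344) in the crop, and is nearly aligned with the image's vertical axis.

Run:
```python
from h import *
f=lambda u,v,h:atz("w2",100+u/2.6,80+v/2.6,h)[:2]
z=load("w2")
B=[f(u,v,.076) for u,v in [(363,217),(408,217),(409,343),(366,343)]]
R=[f(u,v,.024) for u,v in [(310,109),(461,108),(459,366),(323,368)]]
for n,Q in(("blade",B),("rack",R)):
    Q=np.array(Q);c=Q.mean(0);d=(Q[0]+Q[1]-Q[2]-Q[3])/2;w=(Q[0]+Q[3]-Q[1]-Q[2])/2
    print(n,c.round(4),np.linalg.norm(d).round(4),np.linalg.norm(w).round(4),"yaw",np.degrees(np.arctan2(d[1],d[0])).round(2))
p=f(231,331,.0)
for i in range(3): manip.snapshot("wrist");goto(.5565,-.2255,.181,205)
```

```text
blade [ 0.5561 -0.226 ] 0.0425 0.0141 yaw -154.95
rack [ 0.5575 -0.225 ] 0.1022 0.0549 yaw -154.6
t 2.5 pos [ 0.5564 -0.2217  0.1823] x [-0.91  -0.414 -0.001] y [-0.414  0.91  -0.   ] F [0.8 0.3 1. ] M [0.03 0.07 0.02] w 0.0852 q [-0.49  0.24  0.21  1.54  0.   -0.92]
yaw -155.53 shift [ 0.0015 -0.0035  0.0013] twist -0.0093 rows 0.1 0.1
t 2.55 pos [ 0.5565 -0.2219  0.1825] x [-0.91  -0.414 -0.001] y [-0.414  0.91  -0.001] F [-0.5  0.   0.7] M [-0.07  0.07  0.01] w 0.0854 q [-0.49  0.24  0.21  1.54  0.   -0.92]
yaw -155.53 shift [ 0.0015 -0.0033  0.0015] twist -0.0093 rows 0.1 0.1
t 2.6 pos [ 0.5565 -0.2221  0.1825] x [-0.91  -0.414 -0.001] y [-0.414  0.91  -0.001] F [-0.2 -0.2 -0.1] M [ 0.05 -0.   -0.05] w 0.0854 q [-0.49  0.24  0.21  1.54  0.   -0.92]
yaw -155.54 shift [ 0.0015 -0.0031  0.0015] twist -0.0095 rows 0.1 0.1
```

Request:
{"op": "send_rows", "data": {
  "series": [
    [[0.0015, -0.0033, 0.03, -0.01], [0.0015, -0.0033, 0.06, -0.01], [0.0015, -0.0033, 0.09, -0.01], [0.0015, -0.0033, 0.115, -0.01], [0.0015, -0.0033, 0.132, -0.01], [0.0015, -0.0033, 0.14, -0.01], [0.0015, -0.0033, 0.14, -0.01], [0.0015, -0.0033, 0.14, -0.01]]
  ]
}}

```text
t: 3.27
ee_pos: [0.5565, -0.2271, 0.0422]
tool_rot: [-0.216, 0.976, -0.0, 0.0]
wrist_force: [0.4, -0.4, 0.2]
grip_width: 0.0854
grasp_force: 0.0
```

Request:
{"op": "send_rows", "data": {
  "series": [
    [[0, 0, 0, 0], [0, 0, 0, 0], [0, 0, 0, 0], [0, 0, 0, 0], [0, 0, 0, 0], [0, 0, 0, 0], [0, 0, 0, 0], [0, 0, 0, 0]]
  ],
  "hand": 0
}}

```text
t: 3.93
ee_pos: [0.5563, -0.2275, 0.0419]
tool_rot: [-0.215, 0.977, -0.0, 0.0]
wrist_force: [-0.1, 1.7, 3.7]
grip_width: 0.0151
grasp_force: 59.3
```

Run:
```python
from h import *
pose()
```

```text
t 3.93 pos [ 0.5563 -0.2275  0.0419] x [-0.907 -0.421 -0.001] y [-0.421  0.907 -0.   ] F [-0.1  1.7  3.7] M [ 0.22  0.13 -0.04] w 0.0151 q [-0.5   0.28 -0.01  1.27  0.   -0.93]
```

Request:
{"op": "send_rows", "data": {
  "series": [
    [[0, 0, -0.01, 0], [0, 0, -0.025, 0], [0, 0, -0.05, 0], [0, 0, -0.085, 0], [0, 0, -0.12, 0], [0, 0, -0.15, 0], [0, 0, -0.165, 0], [0, 0, -0.165, 0]]
  ]
}}

```text
t: 4.6
ee_pos: [0.558, -0.2288, 0.2116]
tool_rot: [-0.215, 0.977, -0.003, 0.003]
wrist_force: [-0.0, -0.3, -2.4]
grip_width: 0.0151
grasp_force: 59.0
```

Run:
```python
from h import *
goto(.4757,.1707,.19,-124.8)
```

```text
t 4.6 pos [ 0.558  -0.2288  0.2116] x [-0.907 -0.421 -0.005] y [-0.421  0.907 -0.007] F [-0.  -0.3 -2.4] M [ 0.01 -0.08 -0.02] w 0.0151 q [-0.5   0.24  0.27  1.6  -0.   -0.93]
yaw -155.13 shift [-0.0933  0.3972  0.0193] twist -0.5293 rows 9.8 4.2
```

Request:
{"op": "send_rows", "data": {
  "series": [
    [[-0.005, 0.02, 0, -0.02], [-0.013, 0.055, 0, -0.07], [-0.021, 0.092, 0, -0.13], [-0.03, 0.13, 0, -0.19], [-0.039, 0.17, 0, -0.25], [-0.049, 0.21, 0, -0.31], [-0.058, 0.25, 0, -0.37], [-0.068, 0.29, 0, -0.43], [-0.077, 0.33, 0, -0.49], [-0.085, 0.36, 0, -0.529]]
  ]
}}

```text
t: 5.43
ee_pos: [0.479, 0.1375, 0.2037]
tool_rot: [-0.465, 0.885, 0.001, -0.002]
wrist_force: [0.0, -0.3, -3.3]
grip_width: 0.0149
grasp_force: 59.4
```

Request:
{"op": "send_rows", "data": {
  "series": [
    [[0, 0, 0, 0], [0, 0, 0, 0]]
  ]
}}

```text
t: 5.6
ee_pos: [0.48, 0.1361, 0.2039]
tool_rot: [-0.465, 0.885, 0.0, -0.002]
wrist_force: [0.7, -0.7, -3.7]
grip_width: 0.0155
grasp_force: 59.5
```

Run:
```python
from h import *
goto(.4757,.1707,.19,-124.8)
```

```text
t 5.6 pos [0.48   0.1361 0.2039] x [-0.568 -0.823  0.003] y [-0.823  0.568  0.003] F [ 0.7 -0.7 -3.7] M [-0.05  0.   -0.03] w 0.0155 q [ 0.14 -0.02 -0.02  1.57 -0.   -0.82]
yaw -124.6 shift [-0.026   0.0232  0.0139] twist 0.0034 rows 0.9 0.0
```

Request:
{"op": "send_rows", "data": {
  "series": [
    [[-0.013, 0.0115, 0.007, 0], [-0.026, 0.0232, 0.02, 0], [-0.026, 0.0232, 0.028, 0], [-0.026, 0.0232, 0.029, 0], [-0.026, 0.0232, 0.029, 0], [-0.026, 0.0232, 0.029, 0]]
  ]
}}

```text
t: 6.1
ee_pos: [0.4776, 0.1681, 0.177]
tool_rot: [-0.462, 0.887, -0.0, -0.001]
wrist_force: [0.7, 0.3, -4.0]
grip_width: 0.0152
grasp_force: 59.5
```

Run:
```python
from h import *
goto(.4757,.1707,.175,-124.8);take("wrist","w3")
crop("w3",150,350,150,300,4,"w3c")
goto(.4757,.1707,.175,-124.8)
```

```text
t 6.1 pos [0.4776 0.1681 0.177 ] x [-0.572 -0.82   0.001] y [-0.82   0.572  0.   ] F [ 0.7  0.3 -4. ] M [-0.03  0.01  0.02] w 0.0152 q [ 0.21 -0.01 -0.06  1.51 -0.   -0.76]
yaw -124.92 shift [-0.001   0.0031  0.002 ] twist -0.0021 rows 0.1 0.0
t 6.15 pos [0.478  0.1683 0.1775] x [-0.572 -0.82   0.   ] y [-0.82   0.572 -0.001] F [ 0.2 -0.3 -3.9] M [ 0.04 -0.03  0.09] w 0.0154 q [ 0.21 -0.01 -0.06  1.51 -0.   -0.75]
yaw -124.92 shift [-0.0007  0.0032  0.0025] twist -0.002 rows 0.1 0.0
```

View pics/w3c.png

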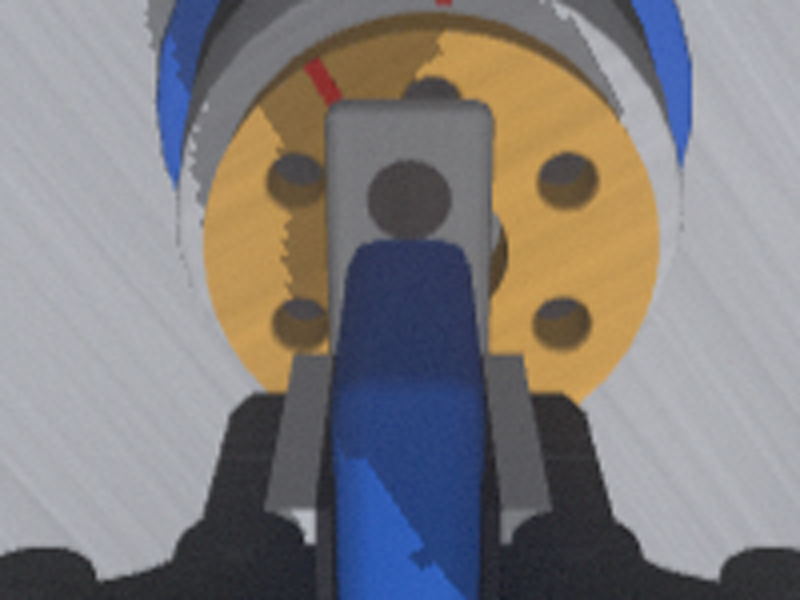

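The spanner hangs square above the nut. The prong marker on the bar is at (410,199) in the crop; the flanking hole pairs are at (297,180)/(568,180) and (301,323)/(562,323), so the nut lies slightly to image right.

Run:
```python
from h import *
z=load("w3");c=manip.calibration("wrist");Mt=np.array(c["mount"]);fx,fy,cx,cy=z["k"];d=z["d"]
def tl(u,v,h):
    u=150+u/4;v=150+v/4;r=Mt[:3,:3]@np.array([(u-cx)/fx,(v-cy)/fy,1]);o=Mt[:3,3];return o+r*(h-o[2])/r[2]
def td(u,v):
    U,V=int(150+u/4),int(150+v/4);D=np.median(d[V-1:V+2,U-1:U+2]);return (Mt[:3,:3]@np.array([(U-cx)/fx*D,(V-cy)/fy*D,D])+Mt[:3,3]).round(4)
print("nut plane",[td(*a) for a in[(620,250),(560,250),(240,250),(450,60)]],"bar",[td(*a) for a in [(350,180),(470,180),(410,130),(410,199)]])
for nz in (.057,.059):
    Hs=np.array([tl(u,v,nz)[:2] for u,v in[(297,180),(568,180),(562,323),(301,323)]]);m=Hs.mean(0)
    L=(Hs[0]+Hs[1]-Hs[2]-Hs[3])/2
    dd=Hs[1]-Hs[3];e=Hs[0]-Hs[2]
    print("nut ctr",m.round(4),"sides",np.linalg.norm(dd).round(4),np.linalg.norm(e).round(4),"fore-aft dir deg",np.degrees(np.arctan2(L[1],L[0])).round(2))
for bz in(.008,.010,.012):
    print("bar",bz,"prong",tl(410,199,bz).round(4),"end L/R",tl(328,105,bz).round(4),tl(492,105,bz).round(4),"mid",tl(331,340,bz).round(4),tl(490,340,bz).round(4))
```

```text
nut plane [array([-0.0007,  0.0357,  0.0601]), array([-0.0008,  0.0252,  0.0602]), array([-0.0007, -0.0309,  0.06  ]), array([0.0331, 0.0052, 0.0599])] bar [array([ 0.0288, -0.0094,  0.0107]), array([0.0288, 0.0062, 0.0108]), array([ 0.0359, -0.0016,  0.0107]), array([ 0.0267, -0.0016,  0.0104])]
nut ctr [-0.0004  0.0027] sides 0.0531 0.0531 fore-aft dir deg 0.04
nut ctr [-0.0012  0.0027] sides 0.0537 0.0537 fore-aft dir deg 0.04
bar 0.008 prong [ 0.0272 -0.0013  0.008 ] end L/R [ 0.0397 -0.0116  0.008 ] [0.0397 0.009  0.008 ] mid [ 0.0072 -0.0118  0.008 ] [0.0072 0.0094 0.008 ]
bar 0.01 prong [ 0.0264 -0.0013  0.01  ] end L/R [ 0.0391 -0.0117  0.01  ] [0.0391 0.0091 0.01  ] mid [ 0.0062 -0.012   0.01  ] [0.0062 0.0095 0.01  ]
bar 0.012 prong [ 0.0257 -0.0013  0.012 ] end L/R [ 0.0386 -0.0118  0.012 ] [0.0386 0.0092 0.012 ] mid [ 0.0052 -0.0121  0.012 ] [0.0052 0.0097 0.012 ]
```

Request:
{"op": "send_rows", "data": {
  "series": [
    [[-0.0012, 0.004, 0.005, 0], [-0.0012, 0.004, 0.012, 0], [-0.0012, 0.004, 0.02, 0], [-0.0012, 0.004, 0.026, 0], [-0.0012, 0.004, 0.029, 0], [-0.0012, 0.004, 0.031, 0], [-0.0012, 0.004, 0.032, 0], [-0.0012, 0.004, 0.032, 0]]
  ]
}}

```text
t: 6.82
ee_pos: [0.4748, 0.1726, 0.1451]
tool_rot: [-0.463, 0.886, -0.0, -0.0]
wrist_force: [0.5, 0.3, -3.3]
grip_width: 0.0154
grasp_force: 59.6
```

Request:
{"op": "send_rows", "data": {
  "series": [
    [[0, 0, 0.001, 0], [0, 0, 0.002, 0], [0, 0, 0.002, 0]]
  ]
}}

```text
t: 7.07
ee_pos: [0.4751, 0.1727, 0.1435]
tool_rot: [-0.463, 0.886, -0.0, 0.0]
wrist_force: [-0.5, -0.7, -2.6]
grip_width: 0.0154
grasp_force: 59.6
```

Request:
{"op": "send_rows", "data": {
  "series": [
    [[0, 0, 0.001, 0], [0, 0, 0.002, 0], [0, 0, 0.003, 0], [0, 0, 0.003, 0]]
  ]
}}

```text
t: 7.4
ee_pos: [0.4749, 0.1726, 0.1401]
tool_rot: [-0.463, 0.886, -0.0, -0.0]
wrist_force: [0.6, -0.8, -3.6]
grip_width: 0.0154
grasp_force: 59.6
```

Request:
{"op": "send_rows", "data": {
  "series": [
    [[0, 0, 0.001, 0], [0, 0, 0.002, 0], [0, 0, 0.002, 0], [0, 0, 0.002, 0]]
  ]
}}

```text
t: 7.73
ee_pos: [0.4748, 0.1726, 0.1381]
tool_rot: [-0.463, 0.886, -0.0, -0.0]
wrist_force: [0.2, -0.7, -4.0]
grip_width: 0.0154
grasp_force: 59.6
```

Request:
{"op": "send_rows", "data": {
  "series": [
    [[0, 0, 0.0007, 0], [0, 0, 0.0014, 0], [0, 0, 0.0014, 0]]
  ]
}}

```text
t: 7.98
ee_pos: [0.4749, 0.1726, 0.1368]
tool_rot: [-0.463, 0.886, -0.0, -0.0]
wrist_force: [-0.1, -1.0, -3.9]
grip_width: 0.0155
grasp_force: 59.6
```

Request:
{"op": "send_rows", "data": {
  "series": [
    [[0, 0, 0.0005, 0], [0, 0, 0.001, 0], [0, 0, 0.001, 0]]
  ]
}}

```text
t: 8.23
ee_pos: [0.475, 0.1726, 0.1359]
tool_rot: [-0.463, 0.886, -0.0, 0.0]
wrist_force: [-0.0, -2.1, -4.0]
grip_width: 0.0157
grasp_force: 59.7
```

Request:
{"op": "send_rows", "data": {
  "series": [
    [[0, 0, 0.0005, 0], [0, 0, 0.0008, 0], [0, 0, 0.0008, 0]]
  ]
}}

```text
t: 8.48
ee_pos: [0.475, 0.1726, 0.1358]
tool_rot: [-0.463, 0.886, -0.0, 0.0]
wrist_force: [-2.1, -1.9, 0.3]
grip_width: 0.0151
grasp_force: 60.2
```

Request:
{"op": "send_rows", "data": {
  "series": [
    [[0, 0, 0.0004, 0], [0, 0, 0.0008, 0], [0, 0, 0.0008, 0]]
  ]
}}

```text
t: 8.73
ee_pos: [0.475, 0.1726, 0.1358]
tool_rot: [-0.463, 0.886, -0.0, 0.0]
wrist_force: [-3.2, -1.7, 5.4]
grip_width: 0.0151
grasp_force: 60.9
```

Run:
```python
from h import *
pose()
```

```text
t 8.73 pos [0.475  0.1726 0.1358] x [-0.571 -0.821 -0.001] y [-0.821  0.571 -0.001] F [-3.2 -1.7  5.4] M [-0.42  0.66  0.04] w 0.0151 q [ 0.22 -0.   -0.14  1.43 -0.   -0.75]
```

Request:
{"op": "send_rows", "data": {
  "series": [
    [[0, 0, 0.0003, 0.03], [0, 0, 0.0003, 0.06], [0, 0, 0.0003, 0.09], [0, 0, 0.0003, 0.12], [0, 0, 0.0003, 0.12], [0, 0, 0.0003, 0.12]]
  ]
}}

```text
t: 9.23
ee_pos: [0.4757, 0.1722, 0.1358]
tool_rot: [-0.409, 0.912, -0.001, 0.001]
wrist_force: [-1.7, -2.4, 6.2]
grip_width: 0.0153
grasp_force: 60.9
```

Run:
```python
from h import *
goto(.475,.1726,.1358)
```

```text
t 9.23 pos [0.4757 0.1722 0.1358] x [-0.665 -0.747 -0.001] y [-0.747  0.665 -0.003] F [-1.7 -2.4  6.2] M [-0.71  0.51  0.13] w 0.0153 q [ 0.22 -0.   -0.14  1.43 -0.   -0.63]
yaw -131.69 shift [0.0001 0.0008 0.    ] twist 0 rows 0.0 0.0
```

Request:
{"op": "send_rows", "data": {
  "series": [
    [[0, 0, 0, 0.03], [0, 0, 0, 0.07], [0, 0, 0, 0.11], [0, 0, 0, 0.15], [0, 0, 0, 0.19], [0, 0, 0, 0.23], [0, 0, 0, 0.27], [0, 0, 0, 0.3], [0, 0, 0, 0.3]]
  ]
}}

```text
t: 9.98
ee_pos: [0.4758, 0.172, 0.1358]
tool_rot: [-0.268, 0.963, -0.001, 0.001]
wrist_force: [-1.7, -3.7, 5.0]
grip_width: 0.0152
grasp_force: 60.9
```

Run:
```python
from h import *
goto(.475,.1726,.1358)
```

```text
t 9.98 pos [0.4758 0.172  0.1358] x [-0.856 -0.516 -0.002] y [-0.516  0.856 -0.003] F [-1.7 -3.7  5. ] M [-0.81  0.43  0.17] w 0.0152 q [ 0.22 -0.   -0.14  1.43 -0.   -0.33]
yaw -148.91 shift [ 0.0004  0.0009 -0.    ] twist 0 rows 0.0 0.0
```

Request:
{"op": "send_rows", "data": {
  "series": [
    [[0, 0, 0, 0.03], [0, 0, 0, 0.06], [0, 0, 0, 0.09], [0, 0, 0, 0.12], [0, 0, 0, 0.12]]
  ]
}}

```text
t: 10.4
ee_pos: [0.4758, 0.1719, 0.1358]
tool_rot: [-0.21, 0.978, -0.001, 0.001]
wrist_force: [-1.1, -2.8, 5.0]
grip_width: 0.0157
grasp_force: 60.9
```

Run:
```python
from h import *
goto(.475,.1726,.1358);take("wrist","w4");crop("w4",150,350,100,250,4,"w4c")
```

```text
t 10.4 pos [0.4758 0.1719 0.1358] x [-0.912 -0.41  -0.002] y [-0.41   0.912 -0.003] F [-1.1 -2.8  5. ] M [-0.81  0.44  0.13] w 0.0157 q [ 0.22 -0.   -0.14  1.43 -0.   -0.21]
yaw -155.8 shift [0.0005 0.001  0.    ] twist 0 rows 0.0 0.0
```

View pics/w4c.png

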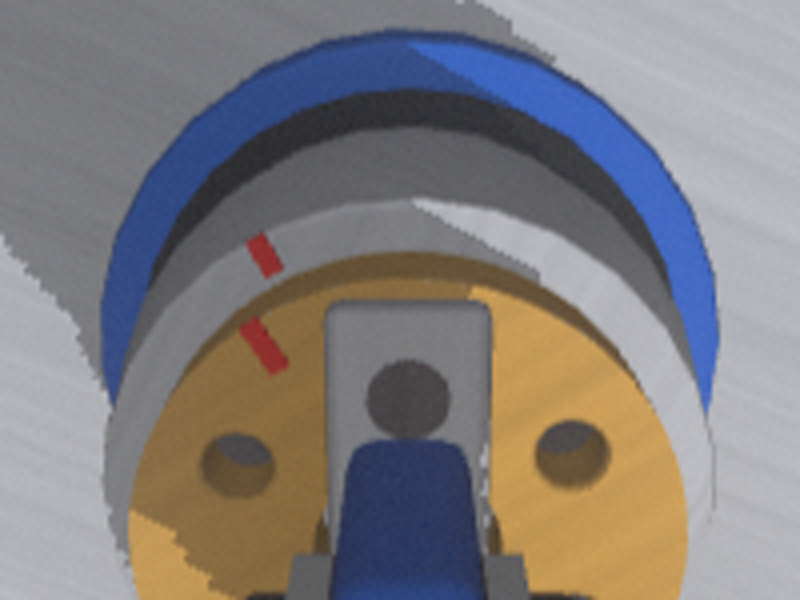

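The bar lies flat on the nut. The nut dash at (263,346) is a few degrees short of the home dash at (265,255), so I'll go on in small increments.

Request:
{"op": "send_rows", "data": {
  "series": [
    [[0, 0, 0, 0.02], [0, 0, 0, 0.04], [0, 0, 0, 0.04]]
  ]
}}

```text
t: 10.7
ee_pos: [0.4758, 0.1719, 0.1358]
tool_rot: [-0.19, 0.982, -0.001, 0.001]
wrist_force: [-2.0, -3.7, 6.0]
grip_width: 0.0151
grasp_force: 60.9
```

Run:
```python
from h import *
goto(.475,.1726,.1358)
z=load("w4");c=manip.calibration("wrist");Mt=np.array(c["mount"]);fx,fy,cx,cy=z["k"]
def tl(u,v,h):
    u=150+u/4;v=100+v/4;r=Mt[:3,:3]@np.array([(u-cx)/fx,(v-cy)/fy,1]);o=Mt[:3,3];return (o+r*(h-o[2])/r[2])[:2]
# nut plane depth .0187 ; bar centre (-.0004,-.0013)
a=lambda p,c:np.degrees(np.arctan2(p[1]-c[1],p[0]-c[0]))
h1,h2=tl(238,466,.0187),tl(572,453,.0187);C=np.array([-.0004,-.0013])
print("holes",h1-C,h2-C,a(h1,C),a(h2,C))
print("nutdash",a(tl(241,323,.0187),C),a(tl(285,370,.0187),C))
for d in(.0307,.0347):print("home",a(tl(257,236,d),C),a(tl(276,274,d),C),np.linalg.norm(tl(265,255,d)-C))
```

```text
t 10.7 pos [0.4758 0.1719 0.1358] x [-0.928 -0.374 -0.002] y [-0.374  0.928 -0.003] F [-2.  -3.7  6. ] M [-0.89  0.45  0.17] w 0.0151 q [ 0.22 -0.   -0.14  1.43 -0.   -0.17]
yaw -158.06 shift [0.0005 0.0009 0.    ] twist 0 rows 0.0 0.0
holes [ 0.012839   -0.02368526] [0.01476955 0.02300132] -61.53933069496406 57.2947617464603
nutdash -33.58858340384548 -31.66237140718517
home -26.276105918895535 -26.556424558553417 0.045028874029429095
home -27.27557031117457 -27.71774391677729 0.04441013574739568
```

Request:
{"op": "send_rows", "data": {
  "series": [
    [[0, 0, 0, 0.02], [0, 0, 0, 0.03], [0, 0, 0, 0.03]]
  ]
}}

```text
t: 10.95
ee_pos: [0.4758, 0.1719, 0.1358]
tool_rot: [-0.176, 0.984, -0.001, 0.001]
wrist_force: [-2.1, -4.7, 6.0]
grip_width: 0.0151
grasp_force: 60.9
```

Run:
```python
from h import *
pose()
```

```text
t 10.95 pos [0.4758 0.1719 0.1358] x [-0.938 -0.346 -0.002] y [-0.346  0.938 -0.003] F [-2.1 -4.7  6. ] M [-0.86  0.43  0.17] w 0.0151 q [ 0.22 -0.   -0.14  1.43 -0.   -0.14]
```

Request:
{"op": "send_rows", "data": {
  "series": [
    [[0, 0, 0, 0.01], [0, 0, 0, 0.02], [0, 0, 0, 0.02]]
  ]
}}

```text
t: 11.2
ee_pos: [0.4758, 0.1719, 0.1358]
tool_rot: [-0.166, 0.986, -0.001, 0.001]
wrist_force: [-1.6, -3.6, 5.8]
grip_width: 0.0154
grasp_force: 61.0
```

Run:
```python
from h import *
goto(.475,.1726,.1358)
```

```text
t 11.2 pos [0.4758 0.1719 0.1358] x [-0.945 -0.328 -0.002] y [-0.328  0.945 -0.003] F [-1.6 -3.6  5.8] M [-0.9   0.48  0.36] w 0.0154 q [ 0.22 -0.   -0.14  1.43 -0.   -0.12]
yaw -160.87 shift [0.0005 0.001  0.    ] twist 0 rows 0.0 0.0
```

Request:
{"op": "send_rows", "data": {
  "series": [
    [[0, 0, 0, 0.01], [0, 0, 0, 0.01]]
  ]
}}

```text
t: 11.37
ee_pos: [0.4758, 0.1718, 0.1358]
tool_rot: [-0.162, 0.987, -0.001, 0.001]
wrist_force: [-0.7, -3.8, 4.7]
grip_width: 0.0149
grasp_force: 61.1
```

Run:
```python
from h import *
goto(.475,.1726,.1358);take("wrist","w5");crop("w5",150,350,100,250,4,"w5c")
```

```text
t 11.37 pos [0.4758 0.1718 0.1358] x [-0.948 -0.319 -0.002] y [-0.319  0.948 -0.003] F [-0.7 -3.8  4.7] M [-0.89  0.49  0.64] w 0.0149 q [ 0.22 -0.   -0.14  1.43 -0.   -0.11]
yaw -161.4 shift [0.0005 0.001  0.    ] twist 0 rows 0.0 0.0
```

View pics/w5c.png

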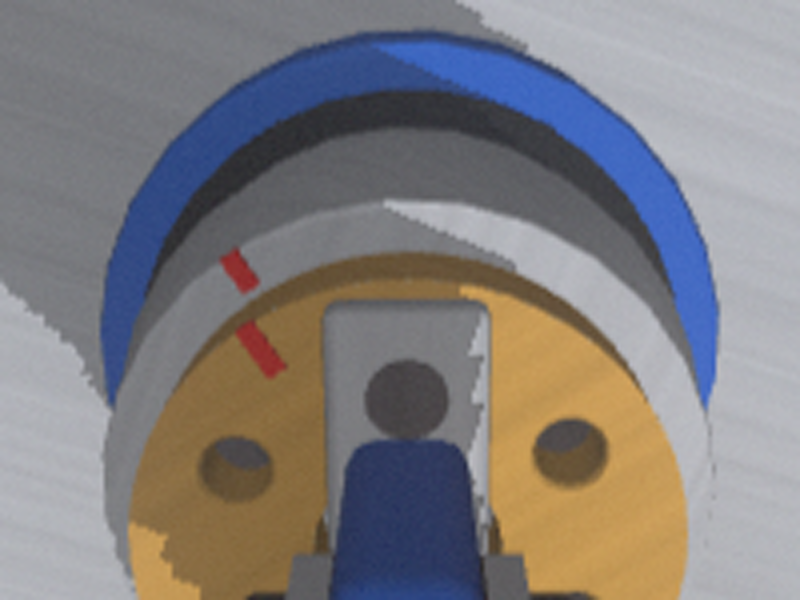

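The dashes now line up radially ((239,270) and (262,350)) and the moment has risen to 0.64 N m, so the nut is on its stop. I'll back off into the prong play and lift out.

Request:
{"op": "send_rows", "data": {
  "series": [
    [[0, 0, -0.0005, -0.02], [0, 0, -0.001, -0.04], [0, 0, -0.0015, -0.06], [0, 0, -0.0015, -0.07], [0, 0, -0.0015, -0.07]]
  ]
}}

```text
t: 11.83
ee_pos: [0.4754, 0.1726, 0.1358]
tool_rot: [-0.195, 0.981, -0.0, 0.001]
wrist_force: [0.6, -2.3, 3.9]
grip_width: 0.0151
grasp_force: 60.5
```

Run:
```python
from h import *
pose()
```

```text
t 11.83 pos [0.4754 0.1726 0.1358] x [-0.924 -0.383 -0.001] y [-0.383  0.924 -0.   ] F [ 0.6 -2.3  3.9] M [-0.72 -0.06 -0.08] w 0.0151 q [ 0.22 -0.   -0.14  1.43 -0.   -0.18]
```

Request:
{"op": "send_rows", "data": {
  "series": [
    [[0, 0, -0.001, 0], [0, 0, -0.003, 0], [0, 0, -0.005, 0], [0, 0, -0.007, 0]]
  ]
}}

```text
t: 12.17
ee_pos: [0.474, 0.1726, 0.1412]
tool_rot: [-0.195, 0.981, 0.0, -0.001]
wrist_force: [1.0, -2.5, -4.9]
grip_width: 0.0154
grasp_force: 59.5
```

Run:
```python
from h import *
pose()
```

```text
t 12.17 pos [0.474  0.1726 0.1412] x [-0.924 -0.383  0.003] y [-0.383  0.924  0.001] F [ 1.  -2.5 -4.9] M [-0.47 -0.19 -0.07] w 0.0154 q [ 0.22 -0.   -0.13  1.44  0.   -0.18]
```

Request:
{"op": "send_rows", "data": {
  "series": [
    [[0, 0, -0.003, 0], [0, 0, -0.007, 0], [0, 0, -0.012, 0], [0, 0, -0.02, 0], [0, 0, -0.03, 0], [0, 0, -0.045, 0], [0, 0, -0.06, 0], [0, 0, -0.065, 0], [0, 0, -0.065, 0]]
  ]
}}

```text
t: 12.92
ee_pos: [0.4764, 0.1732, 0.2106]
tool_rot: [-0.195, 0.981, 0.0, 0.003]
wrist_force: [0.4, 0.2, -3.7]
grip_width: 0.0152
grasp_force: 59.6
```

Run:
```python
from h import *
take("wrist","w6");crop("w6",150,350,100,250,4,"w6c")
goto(.5565,-.227,.207,-155)
```

```text
t 12.97 pos [0.4758 0.173  0.209 ] x [-0.924 -0.383 -0.003] y [-0.383  0.924 -0.   ] F [ 0.4  0.  -5.3] M [-0.02  0.02 -0.02] w 0.0156 q [ 0.22 -0.01 -0.    1.57  0.   -0.18]
yaw -157.46 shift [ 0.0787 -0.4004  0.0019] twist -0.043 rows 9.8 0.3
```

View pics/w6c.png

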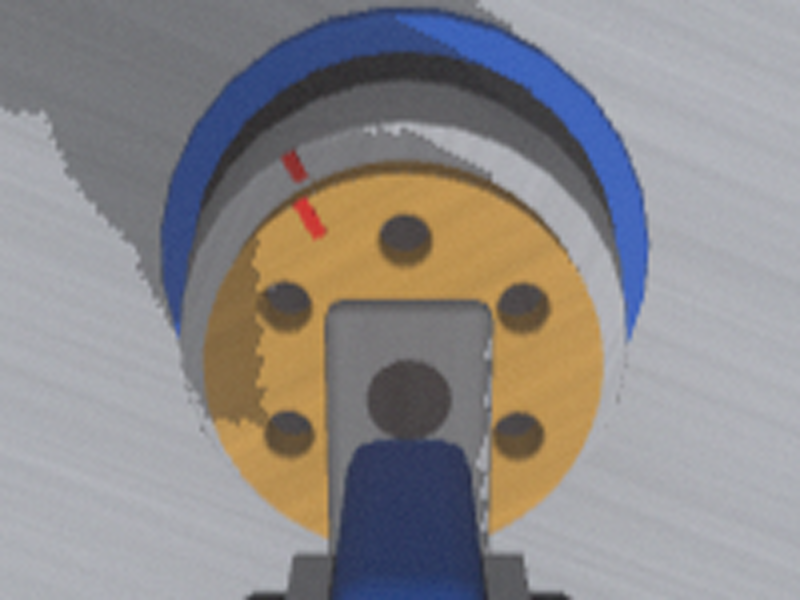

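The spanner is clear of the nut and undisturbed. The nut dash (300,202)–(320,235) and bowl dash (293,165) still look collinear; I'll check that by numbers.

Run:
```python
from h import *
f=lambda u,v,h:atz("w6",150+u/4,100+v/4,h)[:2]
hs=[(405,240),(523,308),(519,436),(289,434),(286,306)]
P=np.array([f(u,v,.118) for u,v in hs]);c=(P[1]+P[2]+P[3]+P[4])/4
a=lambda p:np.degrees(np.arctan2(*(p-c)[::-1])).round(2)
print(c,[a(p) for p in P],"nut",a(f(299,200,.118)),a(f(321,236,.118)),a(f(310,218,.118)))
for h in(.102,.104,.106):print(h,a(f(293,165,h)),np.linalg.norm(f(293,165,h)-c))
```

```text
[0.47623705 0.17107674] [np.float64(-157.83), np.float64(142.22), np.float64(82.03), np.float64(-37.93), np.float64(-98.08)] nut -127.46 -127.46 -127.46
0.102 -127.36 0.044690083113068525
0.104 -127.77 0.04488473539604396
0.106 -128.18 0.04508172716155299
```

Request:
{"op": "send_rows", "data": {
  "series": [
    [[0.004, -0.02, 0, -0.01], [0.01, -0.055, 0, -0.02], [0.018, -0.092, 0, -0.03], [0.026, -0.13, 0, -0.04], [0.034, -0.17, 0, -0.043], [0.042, -0.21, 0, -0.043], [0.05, -0.25, 0, -0.043], [0.058, -0.29, 0, -0.043], [0.065, -0.33, 0, -0.043], [0.072, -0.365, 0, -0.043]]
  ]
}}

```text
t: 13.8
ee_pos: [0.5479, -0.1945, 0.206]
tool_rot: [-0.216, 0.976, 0.0, -0.001]
wrist_force: [0.4, 0.0, -2.9]
grip_width: 0.0154
grasp_force: 59.7
```

Request:
{"op": "send_rows", "data": {
  "series": [
    [[0.004, -0.02, 0, 0], [0.0067, -0.0354, 0.01, 0], [0.0067, -0.0354, 0.03, 0], [0.0067, -0.0354, 0.05, 0], [0.0067, -0.0354, 0.06, 0], [0.0067, -0.0354, 0.06, 0], [0.0067, -0.0354, 0.06, 0]]
  ]
}}

```text
t: 14.38
ee_pos: [0.5562, -0.2257, 0.146]
tool_rot: [-0.217, 0.976, 0.001, -0.001]
wrist_force: [-0.4, 0.1, -2.3]
grip_width: 0.0151
grasp_force: 59.6
```

Run:
```python
from h import *
goto(.5565,-.227,.09,-155)
take("wrist","w7");crop("w7",150,350,100,250,4,"w7c")
goto(.5565,-.227,.09,-155)
```

```text
t 14.38 pos [ 0.5562 -0.2257  0.146 ] x [-0.906 -0.423  0.002] y [-0.423  0.906  0.003] F [-0.4  0.1 -2.3] M [-0.02 -0.02  0.04] w 0.0151 q [-0.5   0.25  0.15  1.48  0.   -0.93]
yaw -154.95 shift [ 0.0002 -0.0014  0.056 ] twist 0.0008 rows 1.3 0.0
t 14.43 pos [ 0.5572 -0.2263  0.1476] x [-0.906 -0.423  0.   ] y [-0.423  0.906  0.   ] F [-0.2 -1.2 -3.3] M [-0.03  0.    0.04] w 0.0153 q [-0.5   0.24  0.15  1.48  0.   -0.93]
yaw -154.95 shift [ 0.0009 -0.0004  0.0576] twist 0.0008 rows 1.4 0.0
```

View pics/w7c.png

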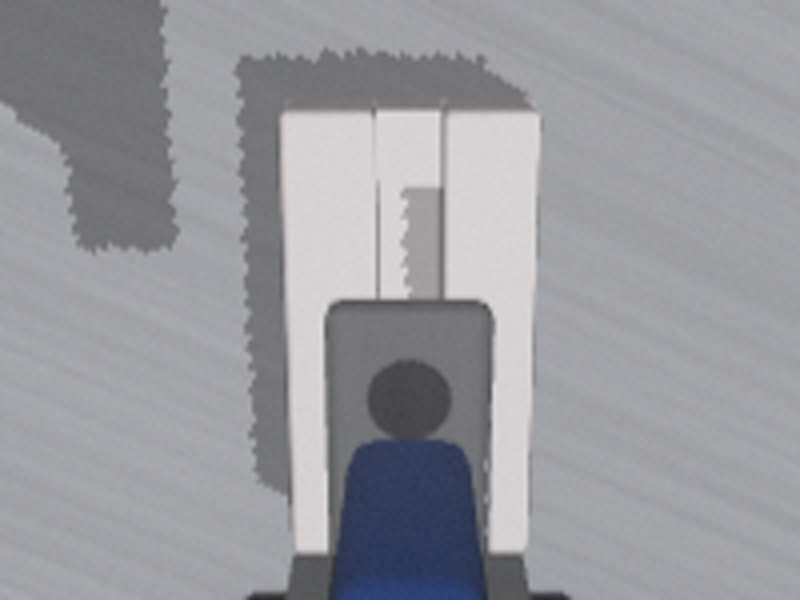

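The nut is home (both dashes at about -127.5°). The bar (326..493) sits centred over the slot (377..443) and square to the rack.

Request:
{"op": "send_rows", "data": {
  "series": [
    [[0, 0, 0.02, 0], [0, 0, 0.045, 0], [0, 0, 0.065, 0], [0, 0, 0.08, 0], [0, 0, 0.09, 0], [0, 0, 0.096, 0], [0, 0, 0.1, 0], [0, 0, 0.1, 0], [0, 0, 0.1, 0]]
  ]
}}

```text
t: 15.18
ee_pos: [0.558, -0.2273, 0.0488]
tool_rot: [-0.216, 0.976, -0.001, 0.001]
wrist_force: [0.5, -0.0, -3.9]
grip_width: 0.015
grasp_force: 59.8
```

Request:
{"op": "send_rows", "data": {
  "series": [
    [[0, 0, 0.001, 0], [0, 0, 0.002, 0], [0, 0, 0.003, 0], [0, 0, 0.003, 0]]
  ]
}}

```text
t: 15.52
ee_pos: [0.5572, -0.2271, 0.0447]
tool_rot: [-0.216, 0.976, -0.0, 0.0]
wrist_force: [0.2, -0.0, -3.5]
grip_width: 0.0154
grasp_force: 59.8
```

Request:
{"op": "send_rows", "data": {
  "series": [
    [[0, 0, 0.001, 0], [0, 0, 0.0018, 0], [0, 0, 0.0018, 0]]
  ]
}}

```text
t: 15.77
ee_pos: [0.5569, -0.2269, 0.0424]
tool_rot: [-0.216, 0.976, 0.0, -0.0]
wrist_force: [0.2, 0.6, -3.2]
grip_width: 0.0151
grasp_force: 59.8
```

Request:
{"op": "send_rows", "data": {
  "series": [
    [[0, 0, 0.0005, 0], [0, 0, 0.001, 0], [0, 0, 0.001, 0]]
  ]
}}

```text
t: 16.02
ee_pos: [0.5571, -0.227, 0.0419]
tool_rot: [-0.216, 0.976, -0.0, 0.0]
wrist_force: [-0.5, -0.4, -2.3]
grip_width: 0.0148
grasp_force: 60.1
```

Request:
{"op": "send_rows", "data": {
  "series": [
    [[0, 0, 0.0005, 0], [0, 0, 0.0005, 0]]
  ]
}}

```text
t: 16.18
ee_pos: [0.5572, -0.227, 0.0419]
tool_rot: [-0.216, 0.976, -0.0, 0.0]
wrist_force: [-1.8, 1.0, 1.7]
grip_width: 0.0152
grasp_force: 60.4
```

Request:
{"op": "send_rows", "data": {
  "series": [
    [[0, 0, 0, 0], [0, 0, 0, 0], [0, 0, 0, 0], [0, 0, 0, 0], [0, 0, 0, 0], [0, 0, 0, 0], [0, 0, 0, 0], [0, 0, 0, 0]]
  ],
  "hand": 1
}}

```text
t: 16.85
ee_pos: [0.5572, -0.227, 0.0412]
tool_rot: [-0.216, 0.976, -0.0, 0.0]
wrist_force: [0.3, -0.1, -0.2]
grip_width: 0.0853
grasp_force: 0.0
```

Request:
{"op": "send_rows", "data": {
  "series": [
    [[0, 0, -0.01, 0], [0, 0, -0.03, 0], [0, 0, -0.06, 0], [0, 0, -0.095, 0], [0, 0, -0.13, 0], [0, 0, -0.14, 0], [0, 0, -0.14, 0], [0, 0, -0.14, 0]]
  ]
}}

```text
t: 17.52
ee_pos: [0.5577, -0.2273, 0.1823]
tool_rot: [-0.216, 0.976, -0.001, 0.001]
wrist_force: [-0.4, 1.1, -0.4]
grip_width: 0.0856
grasp_force: 0.0
```

Run:
```python
from h import *
pose();take("wrist","w8");crop("w8",100,400,80,305,2.6,"w8c")
```

```text
t 17.52 pos [ 0.5577 -0.2273  0.1823] x [-0.906 -0.423 -0.001] y [-0.423  0.906 -0.002] F [-0.4  1.1 -0.4] M [ 0.03 -0.01 -0.01] w 0.0856 q [-0.5   0.24  0.22  1.54 -0.   -0.93]
```

View pics/w8c.png

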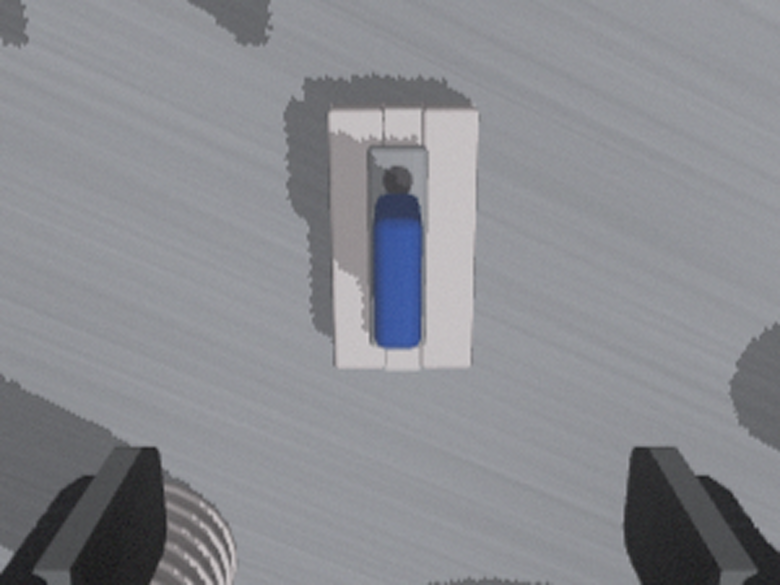

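The spanner is upright in its rack, with the blade at (398,285) and the bar flat on the top face, as I found it. The gripper is open and clear of everything.

```bash
python3 -c "
from workcell import manip
print(manip.job_done())"
```

```text
the job is handed in; nothing more can be done
None
```

The nut is home against its stop, the spanner is back upright in its rack with the gripper clear of it, no bystander was touched, and the job was handed in at about 17.5 s.

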